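Full-flow blow-off of a cleaned carburettor casting

TASK

Blow the carburettor casting dry with the blue air gun on its swivel stand: squeeze its yellow trigger past the first-stage pressure point and on into the second stage (full flow), keep it fully squeezed for about two seconds, then let go and move clear. Do not squeeze the red trigger of the black rinse gun, and leave the casting where it is.

Things in the scene. Friction and masses are not known exactly. Their poses are not given: they have to be found in the camera images.
- blow_grip (a point): Pinch point of the blue pistol-shaped air gun, lying on its side 110 mm up on a swivel post: midway between handle back (31 mm off at -y) and front of the released yellow trigger (31 mm off at +y); pair 62 mm wide, 24 mm high, trigger 40 mm long along x. x: along the handle to the gun's head (its face 54 mm, post axis 75 mm ahead); y: the nozzle's way; z up. Free below.
- blow_second (a joint): Second-stage travel of the yellow trigger, m: 0 until the pressure point is passed, 0.008 at its end stop. The trigger slides along -y to the handle: 7 mm at 3-5 N, then 8 mm at 12-15 N; the pair is then 47 mm wide. Springs back. The gun swivels easily (under 1 N at the handle, stops at 0.25 rad either way of centre), so it centres itself between jaws and stays aimed.
- rinse_first (a joint): First-stage travel of the red trigger of the black rinse gun, m (a bystander of the same shape and size on a like stand, about 400 mm to one side): 0 released, 0.007 at its pressure point.
- casting_mid (a point): Centre, half-way up, of the loose aluminium carburettor casting (about 85 x 60 mm, 76 mm high, 0.5 kg), standing on a 45 mm high wooden block about 180 mm from the blue gun's post, before its nozzle.
Mind the look-alikes: they are no part of the job. Leave any green look-alike of the part that bears rinse_first alone. What is shaped like the part that bears blow_grip but green is not meant.

How it is judged:
On the way:
1. the yellow trigger is squeezed into its second stage (more than 5 of 8 mm beyond the pressure point) and held there for 1 s (value of joint blow_second above 0.005 m), for 1 s.
At the end, for the whole second after the job is handed in: The yellow trigger has sprung back out of its second stage (under 1 mm), the red trigger is released (under 2 mm), and the casting stands within 20 mm of where it was (value of joint blow_second below 0.001 m and value of joint rinse_first below 0.002 m and distance of casting_mid from where it was at the start of the episode below 0.02 m); the robot touches nothing.
It fails at once if the red trigger of the rinse gun is squeezed (more than 4 mm) (value of joint rinse_first above 0.004 m).
It fails at once if the casting is shifted by more than 20 mm or knocked over (distance of casting_mid from where it was at the start of the episode above 0.02 m or angle between casting_mid's own z axis and vertical above 0.35 rad).
It also fails if it takes over 32 s, if anything falls off the work surface, if the arm or the gripper's body presses on something with over 40 N, if the wrist force passes 120 N, or if a joint passes its speed limit or range.

ROBOT

A 7-joint arm with a two-finger parallel gripper is mounted at the origin on the work surface. World frame = base frame: x ahead of the robot, y to its left, z up, the work surface at z = 0. Lengths are in m, angles in rad, forces in N, time in s.
With the tool pointing down it reaches from about 0.35 to 0.9 m from the base axis. Payload 8.1 kg.
Tool frame: the origin (TCP) lies midway between the tips of the shut fingers; the grasp point (between the pads) lies arm.grasp_offset behind it (arm.grasp_offset is the distance from the TCP to the grasp point, in m); z points along the fingers, y is the line along which they close (so a half turn about z gives the same grasp; the last joint's range is limited). The gripper opens to 92 mm and grips with 3 to 60 N. Pads are 19 mm wide; open, the fingers measure 130 mm over their backs; the gripper's body (75 mm by 190 mm) begins 47 mm behind the grasp point.
Start: joints at [-1.275, 0.434, 0.025, 1.573, -0.012, 1.134, -0.075], TCP at [0.243, 0.576, 0.227] pointing down, gripper open.
Joint ranges: [-2.62, 2.62], [-0.44, 2.09], [-1.27, 1.32], [0.08, 2.57], [-1.32, 4.46], [0.12, 2], [-2.74, 2.74]. Speed limits (rad/s): [2.22, 2.22, 3.01, 3.01, 3.14, 3.14, 3.14].

INTERFACE

Orientations are given as a rotation vector (axis times angle).
In Python, from cell import observe, imaging, arm gives the robot as it stands.
- The arm moves only by the tool apply_moves, never from a script. Its argument "commands" is a list of rows, each a list of 5 numbers: the opening in per cent of the stroke, from 0 (shut) to 100 (fully open), then the shift along the world's x, y, z in units of 0.06 m (1.0 is 0.06 m), then the turn about the world's z in units of 0.5 rad (1.0 is 0.5 rad). A call has 1 to 12 rows; each row shifts and turns the commanded pose from where the row before left it; what a row does not reach is not made up. A row lasts 1/8 s, in which the tool goes at most 62.5 mm and 10.7 degrees, less where a joint would pass 70% of its speed; a pose out of reach is approached as far as the arm can. A call with a number of a shift or a turn outside -1 to 1 is refused whole. A call with a gripper value outside its range is refused whole. The fingers move at their own pace and stop on an object; "newtons" is the grip in N (left out, the last holds). Time passes only in rows, so rows that do not move let the fingers close. It gives the time, the measured TCP pose, the force, the opening and the grip force at its end, in the units of the state.
- observe(): the state, without advancing time (a new reading comes with each control period).
- imaging.get_image(name): name is "scene" or "top" or "wrist"; returns (picture, depth): 480x640x3 uint8, red, green, blue; 480x640 float32, m along the optical axis (not along the pixel's ray), 0 where there is no reading.
- imaging.camera_params(name): a dict with "camera_matrix" (3x3 intrinsics, pixels), "origin" and "rotation" of the camera in the world; the wrist camera has in their place "tool_from_camera" (4x4, takes a point from camera to tool coordinates, whose origin is the TCP and whose axes are the flange's). Camera axes: x right, y up, looking along -z (the intrinsics and any distortion apply to the point x, -y, -z); pixel columns grow to the right and rows downward; lengths in m; the calibration is good to about 2 mm. A picture is of the moment at which its call begins: read the wrist's pose just before it. camera_params takes no time and is no camera call.
- arm.sign_off(): hands the job in; it is judged then, once.
The state is a dict: "clock": time; "joints": joint angles; "dq": joint speeds; "joint_efforts": joint torques, N m; "position": TCP position; "ee_rot": TCP orientation; "force": force on the tool from outside, world axes, zero at the start; "ft_torque": the same for the moment, N m; "width": opening from 0.0 (shut) to 1.0 (fully open); "gripper_force": force on a finger pad.
Only numpy, scipy, OpenCV 4.12 (cv2) and the standard library are available. Lean on these libraries where they do the work, as an engineer would, in place of code of your own. Each camera call takes 0.05 s, during which the arm holds its last target. There are 200 camera calls.

## Working session

There is one attempt and no reset: what is moved stays moved. The work goes in short steps, Python scripts to look and compute and a tool call to move; the robot and the scene stay as the last step left them, time stands still between calls to the robot, and variables do not carry over. Pictures are saved under pics/ and viewed, at most 10 in all, crops included, and the job is handed in when it is done.

Besides the shell and the picture viewer there is one more tool, called as name(argument=value, ...) on one line, values as JSON. apply_moves: Moves the arm, as the interface text tells. Its arguments: {"type":"object","properties":{"commands":{"type":"array"},"newtons":{"type":"number"}},"required":["commands"]}

```bash
mkdir -p pics
cat > h.py <<'E'
import numpy as np,cv2
from cell import observe,imaging,arm
def grab(n):
    s=observe();p,d=imaging.get_image(n);c=imaging.camera_params(n)
    np.savez(f'{n}.npz',p=p,d=d,pos=s['position'],rot=s['ee_rot']);return p,d
def world(n,u,v):
    z=np.load(f'{n}.npz');c=imaging.camera_params(n);K=np.array(c['camera_matrix'])
    d=np.median([x for x in z['d'][v-1:v+2,u-1:u+2].ravel() if x>0] or [0])
    q=np.array([(u-K[0,2])/K[0,0]*d,-(v-K[1,2])/K[1,1]*d,-d])
    if 'tool_from_camera' in c:
        T=np.array(c['tool_from_camera']);q=T[:3,:3]@q+T[:3,3]
        return cv2.Rodrigues(z['rot'])[0]@q+z['pos']
    return np.array(c['rotation'])@q+np.array(c['origin'])
E
python3 - <<'E'
from h import *
for n in('top','scene'):
    p,d=grab(n);cv2.imwrite(f'pics/{n}1.png',p[:,:,::-1]);print(imaging.camera_params(n))
print(observe(),arm.grasp_offset)
E
```

```text
{'camera_matrix': array([[515.8949573 ,   0.        , 326.12753779],
       [  0.        , 515.8949573 , 241.36485039],
       [  0.        ,   0.        ,   1.        ]]), 'origin': array([0.50487551, 0.04820827, 0.86893765]), 'rotation': array([ 0.09811306, -0.11157102, -1.56555963])}
{'camera_matrix': array([[446.23914894,   0.        , 332.05955765],
       [  0.        , 446.23914894, 237.26221982],
       [  0.        ,   0.        ,   1.        ]]), 'origin': array([ 0.98159646, -0.25399225,  0.6329398 ]), 'rotation': array([0.67056816, 0.30096263, 0.80162179])}
{'clock': 0.1, 'joints': array([-1.27460856,  0.43515164,  0.02496662,  1.57397465, -0.01159354,
        1.1340322 , -0.07509698]), 'dq': array([-0.00058916, -0.00103216,  0.00175426, -0.00254894,  0.0010597 ,
       -0.00052982, -0.00163607]), 'joint_efforts': array([ 2.64354814e-03, -6.69126892e+01,  9.87796560e-01, -3.15145040e+01,
       -6.04989985e-02,  3.73837841e-02,  4.02558285e-06]), 'position': array([0.24255851, 0.5755188 , 0.22603659]), 'ee_rot': array([-6.22329490e-01, -3.07918136e+00,  2.21936083e-03]), 'force': array([-0.06967507,  0.47172969, -0.98373276]), 'ft_torque': array([-0.04504153, -0.0752817 ,  0.04971104]), 'gripper_force': 0.0, 'width': 0.9996582623216198} 0.0188
```

View pics/top1.png

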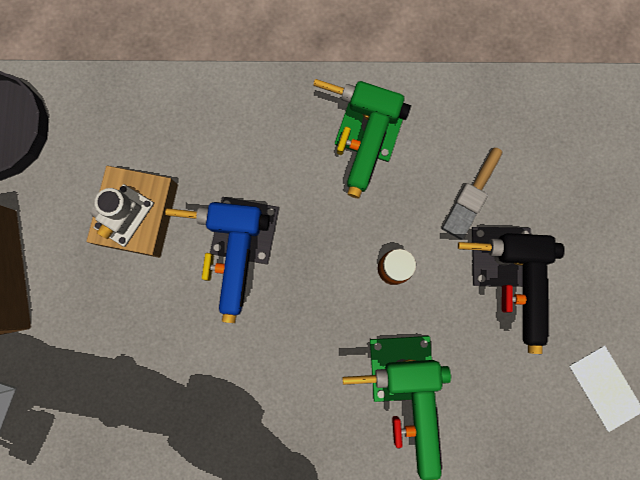

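View pics/scene1.png

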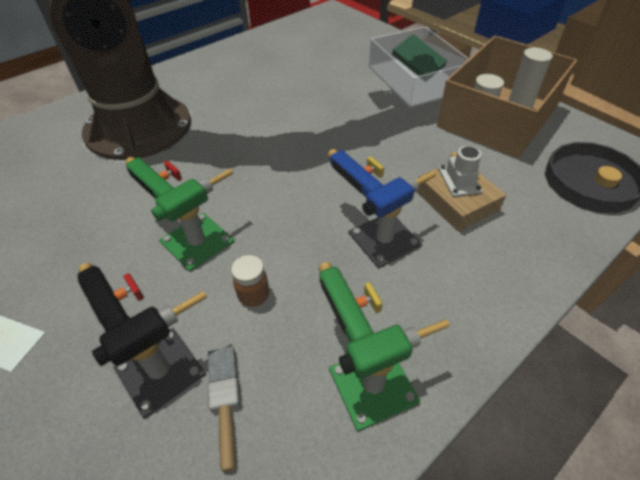

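Top view: the blue gun with the yellow trigger has its handle at (235,275), trigger at (207,266) and head at (235,217). Possible mix-ups are the green gun with yellow trigger (370,140), the green gun with red trigger (415,420) and the black rinse gun (535,290). I choose the blue one, with the casting on its block at (120,215) before its nozzle. Next I check it in a close crop.

```bash
sed -i "s/return np.array(c\['rotation'\])@q/return cv2.Rodrigues(np.array(c['rotation']))[0]@q/" h.py
python3 - <<'E'
from h import *
p=np.load('top.npz')['p'];cv2.imwrite('pics/crop1.png',cv2.resize(p[180:340,150:310,::-1],(600,600),interpolation=cv2.INTER_NEAREST))
for uv in [(207,258),(207,266),(207,276),(235,217),(233,240),(232,270),(230,300),(228,318),(180,212),(120,215),(268,258)]:print(uv,world('top',*uv).round(3))
c=imaging.camera_params('wrist');print(c['tool_from_camera'])
E
```

```text
(207, 258) [0.581 0.215 0.12 ]
(207, 266) [0.569 0.215 0.12 ]
(207, 276) [0.554 0.215 0.118]
(235, 217) [0.64  0.175 0.124]
(233, 240) [0.607 0.178 0.121]
(232, 270) [0.563 0.178 0.123]
(230, 300) [0.52  0.18  0.123]
(228, 318) [0.494 0.183 0.118]
(180, 212) [0.65  0.259 0.114]
(120, 215) [0.646 0.351 0.105]
(268, 258) [0.592 0.138 0.006]
[[ 2.74816934e-04  9.57691128e-01  2.87797895e-01  7.78520800e-02]
 [ 9.99999904e-01 -3.61782309e-04  2.48990009e-04  7.77992093e-04]
 [ 3.42575709e-04  2.87797799e-01 -9.57691135e-01 -1.57746017e-01]
 [ 0.00000000e+00  0.00000000e+00  0.00000000e+00  1.00000000e+00]]
```

View pics/crop1.png

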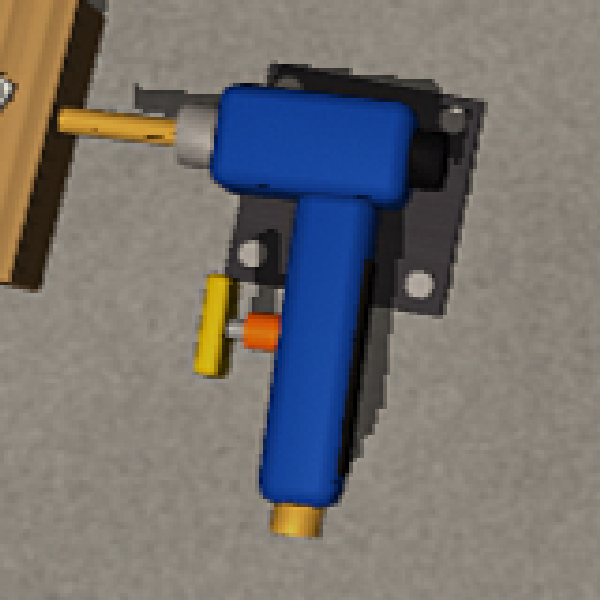

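Run:
```python
from h import *
p=np.load('top.npz')['p'].astype(int)
def fit(m):
    v,u=np.nonzero(m);q=np.array([world('top',a,b) for a,b in zip(u,v)]);return q
R,G,B=p[:,:,0],p[:,:,1],p[:,:,2]
win=np.zeros(R.shape,bool);win[238:308,190:260]=1
h=fit((B>R+60)&win);h=h[h[:,2]>.115]
t=fit((R>B+90)&(G>B+80)&win);t=t[t[:,2]>.112]
for q in(h,t):
    c=q.mean(0);w,V=np.linalg.eigh(np.cov(q[:,:2].T));a=V[:,1]*np.sign(V[0,1]);print(len(q),c.round(4),np.degrees(np.arctan2(a[1],a[0])),q.min(0).round(3),q.max(0).round(3))
print(world('top',235,217),'nozzle',world('top',169,213),world('top',195,215))
v,u=np.mgrid[0:480:6,0:60:6]
q=np.array([world('top',a,b) for a,b in zip(u.ravel()+1,v.ravel()+1)]);print(q[q[:,2].argsort()[-3:]])
```

```text
1409 [0.5596 0.1759 0.1215] -6.832295770416739 [0.51  0.156 0.115] [0.61  0.197 0.124]
209 [0.568  0.2123 0.1184] -0.6883832346795372 [0.55  0.192 0.113] [0.588 0.222 0.121]
[0.64048402 0.1753703  0.12423666] nozzle [0.64808687 0.27515503 0.11360451] [0.64526783 0.23661112 0.11331977]
[[0.50035294 0.53484254 0.07400044]
 [0.49137647 0.53299261 0.07576606]
 [0.48246911 0.53110903 0.07759629]]
```

apply_moves(commands=[[100,0,0,0.6,0.33],[100,0,0,0.6,0.33],[100,0.6,-0.72,0,0],[100,0.6,-0.72,0,0],[100,0.6,-0.72,0,0],[100,0.6,-0.72,0,0],[100,0.6,-0.72,0,0],[100,0.6,-0.72,0,0],[100,0.6,-0.72,0,0],[100,0.6,-0.72,0,0],[100,0.6,-0.72,0,0],[100,0,0,0,0]], newtons=30)

```text
clock: 1.6
position: [0.5692, 0.1815, 0.2982]
ee_rot: [0.121, 3.139, -0.005]
force: [0.1, 0.6, -0.9]
width: 1.001
gripper_force: 0.0
```

Run:
```python
from h import *
p,d=grab('wrist');cv2.imwrite('pics/w1.png',p[:,:,::-1]);s=observe();print(s['clock'],s['position'],s['ee_rot'])
R=cv2.Rodrigues(s['ee_rot'])[0];print(np.degrees(np.arctan2(R[1,1],R[0,1])),R[:,2])
```

```text
1.65 [0.56755664 0.1847865  0.29815568] [-1.15234371e-01 -3.13886689e+00  1.70701492e-03]
85.79501070160076 [-6.50229164e-04 -1.06379145e-03 -9.99999223e-01]
```

View pics/w1.png

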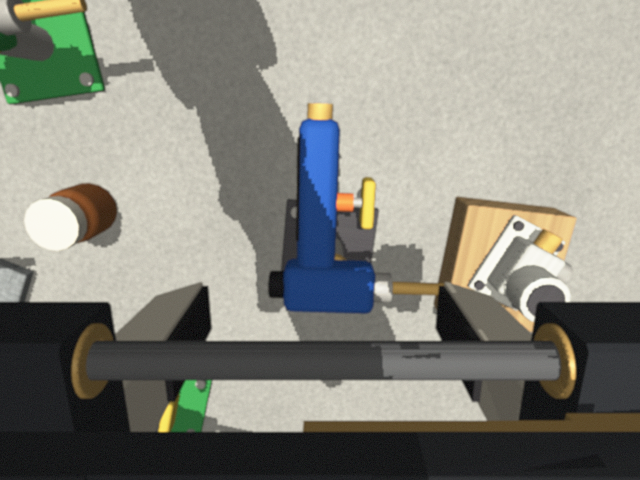

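The wrist view shows the handle upright in the picture, so the yaw is right. The trigger is at (368,204), spanning rows 180–229, and the handle back is at about (300,200).

Run:
```python
from h import *
for uv in [(368,183),(368,204),(368,226),(373,204),(364,204),(303,204),(318,204),(333,204),(320,140),(325,245),(330,290)]:print(uv,world('wrist',*uv).round(4))
```

```text
(368, 183) [0.5521 0.2183 0.1217]
(368, 204) [0.5689 0.2175 0.1218]
(368, 226) [0.5872 0.2167 0.1214]
(373, 204) [0.5695 0.2216 0.1208]
(364, 204) [0.569  0.2144 0.1206]
(303, 204) [0.5648 0.166  0.1226]
(318, 204) [0.5655 0.1779 0.1235]
(333, 204) [0.5668 0.1897 0.122 ]
(320, 140) [0.5161 0.1834 0.1243]
(325, 245) [0.6001 0.1808 0.1232]
(330, 290) [0.639  0.1821 0.1259]
```

apply_moves(commands=[[100,0,0.06,-0.7,0],[100,0,0,-0.7,0],[100,0,0,-0.7,0],[100,0,0,-0.7,0],[100,0,0,-0.65,0],[100,0,0,0,0],[100,0,0,0,0]])

```text
clock: 2.52
position: [0.567, 0.1919, 0.0931]
ee_rot: [0.106, 3.139, 0.001]
force: [1.3, -0.7, 1.4]
width: 0.998
gripper_force: 0.0
```

Run:
```python
from h import *
p,d=grab('wrist');cv2.imwrite('pics/w2.png',p[:,:,::-1]);s=observe();print(s['clock'],s['position'],s['force'])
```

```text
2.575 [0.56751024 0.19183301 0.09357317] [-0.33430206  0.1933476   0.4043548 ]
```

View pics/w2.png

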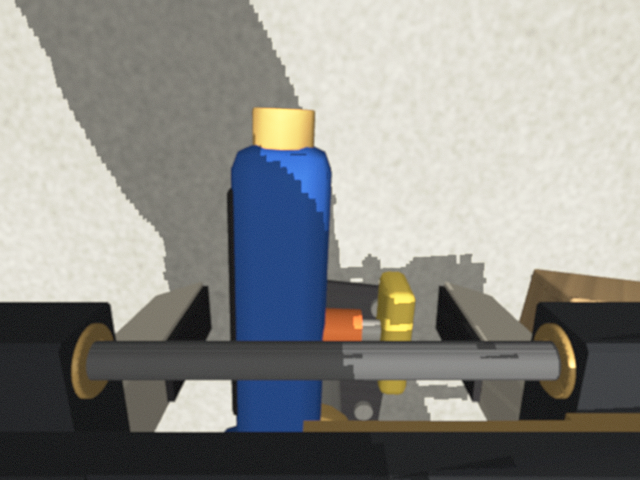

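The jaws straddle the handle (230–328) and the trigger (380–413), so I squeeze.

apply_moves(commands=[[30,0,0,0,0],[30,0,0,0,0],[30,0,0,0,0],[30,0,0,0,0],[30,0,0,0,0],[30,0,0,0,0],[30,0,0,0,0],[30,0,0,0,0]], newtons=30)

```text
clock: 3.58
position: [0.5656, 0.1866, 0.0918]
ee_rot: [-0.115, -3.136, 0.007]
force: [-6.3, -10.9, 9.9]
width: 0.503
gripper_force: 30.5
```

Opening is 46 mm, so the trigger is at its end stop. Holding.

apply_moves(commands=[[30,0,0,0,0],[30,0,0,0,0],[30,0,0,0,0],[30,0,0,0,0],[30,0,0,0,0],[30,0,0,0,0],[30,0,0,0,0],[30,0,0,0,0],[30,0,0,0,0],[30,0,0,0,0],[30,0,0,0,0],[30,0,0,0,0]])

```text
clock: 5.08
position: [0.5656, 0.1866, 0.0918]
ee_rot: [-0.115, -3.136, 0.007]
force: [-7.3, -11.6, 10.1]
width: 0.504
gripper_force: 30.5
```

Run:
```python
from h import *
p,d=grab('wrist');cv2.imwrite('pics/w3.png',p[:,:,::-1]);s=observe();print(s['clock'],s['position'],s['force'],s['width'])
```

```text
5.125 [0.56558999 0.18662386 0.09179302] [ -7.17990168 -10.16392637  10.81939124] 0.5045134777346004
```

View pics/w3.png

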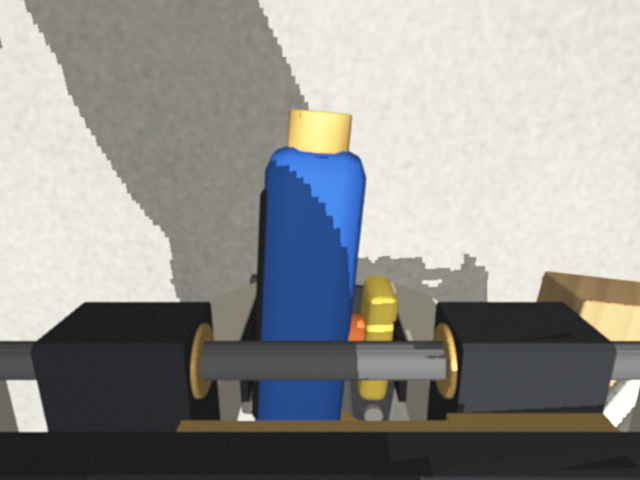

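The trigger (378,340) is pressed right against the handle, and the hold has lasted about 2 s. Next I let go, then lift.

apply_moves(commands=[[30,0,0,0,0],[100,0,0,0,0],[100,0,0,0,0],[100,0,0,0,0],[100,0,0,0,0],[100,0,0,0,0],[100,0,0,0,0]])

```text
clock: 6.0
position: [0.5668, 0.1908, 0.0917]
ee_rot: [0.108, 3.14, -0.0]
force: [1.1, -1.0, -0.2]
width: 0.999
gripper_force: 0.0
```

Run:
```python
from h import *
p,d=grab('wrist');cv2.imwrite('pics/w4.png',p[:,:,::-1]);s=observe();print(s['clock'],s['position'],s['force'],s['width'])
```

```text
6.05 [0.56676488 0.19077989 0.09171093] [-0.32085118  0.29126945  0.13174538] 1.000402674321532
```

View pics/w4.png

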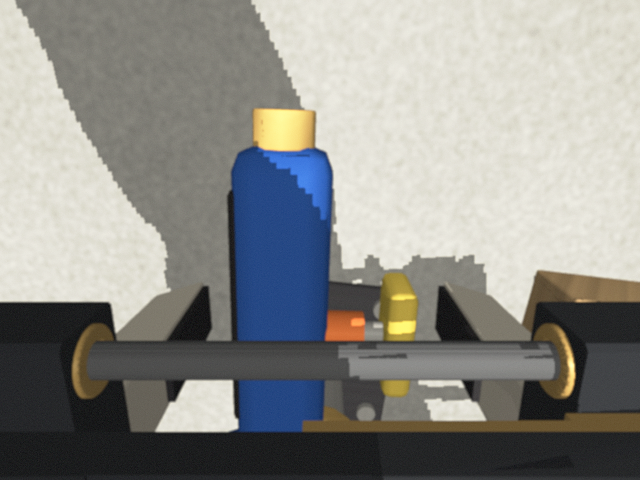

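The trigger (398,335) has sprung back and the jaws are clear on both sides. Lifting.

apply_moves(commands=[[100,0,0,0.5,0],[100,0,0,0.8,0],[100,0,0,0.8,0],[100,0,0,0.8,0],[100,0,0,0.6,0],[100,0,0,0,0],[100,0,0,0,0],[100,0,0,0,0]])

```text
clock: 7.05
position: [0.5661, 0.1905, 0.3004]
ee_rot: [-0.108, -3.138, 0.002]
force: [0.1, 0.2, -0.3]
width: 0.999
gripper_force: 0.0
```

Run:
```python
from h import *
p,d=grab('wrist');cv2.imwrite('pics/w5.png',p[:,:,::-1]);s=observe();print(s['clock'],s['position'],s['force'])
```

```text
7.1 [0.56616482 0.1905422  0.3004636 ] [-0.4136551  -0.29105756  0.19030572]
```

View pics/w5.png

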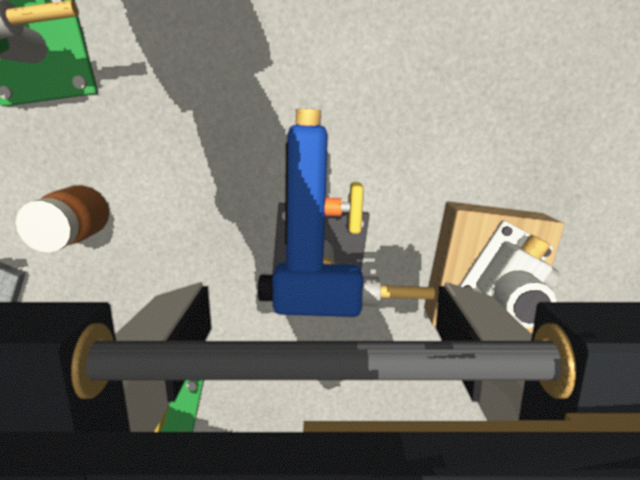

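The gun is released with its trigger out at (356,207), the casting stands unmoved at (520,280), and the gripper is clear.

```bash
python3 -c "
from cell import arm;print(arm.sign_off())"
```

```text
the job is handed in; nothing more can be done
None
```

I squeezed the blue gun's yellow trigger to its end stop and held it for about two seconds. I then let go, lifted the gripper clear and handed the job in at about 7 s; the casting and the black rinse gun were not touched.

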